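Make room for the salt box in the spice rack

ROBOT

A 6-joint arm with a two-finger parallel gripper is mounted at the origin on the work surface. World frame = base frame: x ahead of the robot, y to its left, z up, the work surface at z = 0. Lengths are in mm, angles in rad, forces in N, time in s.
With the tool pointing down it reaches from about 275 to 725 mm from the base axis. Payload 5.6 kg.
Tool frame: the origin (TCP) lies between the finger pads; the fingertips stand 22 mm ahead of it and the grasp point (between the pads) lies 3 mm ahead of it; z points along the fingers, x is the direction in which the jaws open and shut, and the axes are right-handed (so a half turn about z gives the same grasp; the last joint's range is limited). The gripper opens to 85 mm and grips with 20 to 120 N. Pads are 22 mm wide; open, the fingers measure 114 mm over their backs; the gripper's body (76 mm by 85 mm) begins 54 mm behind the grasp point. The pads swing forward as they close: fully open they stand 13 mm farther back than shut.
Start: joints at [0.285, 0.255, 0.108, 0, -1.424, -0.285], TCP at [549.994, 0.025, 253.283] pointing down, gripper open.
Joint ranges: [-2.95, 2.95], [-1.21, 1.97], [-1.09, 1.5], [-2.87, 1.71], [-2.94, -0.07], [-3.05, 3.05]. Speed limits (rad/s): [2.57, 2.57, 3.14, 3.14, 3.14, 3.14].

INTERFACE

Orientations are given as a unit quaternion [x, y, z, w].
In Python, from workcell import env gives the robot as it stands.
- The arm moves only by the tool play_rows, never from a script. Its argument "targets" is a list of rows, each a list of 7 numbers: the turn, a rotation vector about the world's x, y, z each as a share of 6 degrees, from -1 to 1, then the shift along the world's x, y, z each as a share of 25 mm, from -1 to 1, then the opening, from -1 (shut) to 1 (fully open), so that 0 is half open. A call has 1 to 10 rows; each row shifts and turns the commanded pose from where the row before left it; what a row does not reach is not made up. A row lasts 1/10 s, in which the tool goes at most 50 mm and 8.59 degrees, less where a joint would pass 70% of its speed; a pose out of reach is approached as far as the arm can. A call with a number of a shift or a turn outside -1 to 1 is refused whole. A call with a gripper value outside its range is refused whole. The fingers move at their own pace and stop on an object; "squeeze" is the grip in N (left out, the last holds). Time passes only in rows, so rows that do not move let the fingers close. It gives the time, the measured TCP pose, the force and the opening at its end, in the units of the state.
- env.state(): the state, without advancing time (a new reading comes with each control period).
- env.read_camera(name): name is "scene" or "side" or "wrist"; returns (picture, depth): 480x640x3 uint8, red, green, blue; 480x640 float32, mm along the optical axis (not along the pixel's ray), 0 where there is no reading.
- env.camera_info(name): a dict with "intrinsics" (3x3 intrinsics, pixels), "origin" and "rotation" of the camera in the world. Camera axes: x right, y down, z forward; pixel columns grow to the right and rows downward; lengths in mm; the calibration is good to about 2 mm. A picture is of the moment at which its call begins: read the wrist's pose just before it. camera_info takes no time and is no camera call; for the wrist camera it gives the pose at the moment of the call.
- env.finish_job(): hands the job in, once; it reports no verdict.
The state is a dict: "time": time; "qpos": joint angles; "qvel": joint speeds; "tau": joint torques, N m; "position": TCP position; "tool_rot": TCP orientation; "wrist_force": force on the tool from outside, world axes, zero at the start; "wrist_torque": the same for the moment, N m; "width": finger opening in mm.
Only numpy, scipy, OpenCV 4.12 (cv2) and the standard library are available. Lean on these libraries where they do the work, as an engineer would, in place of code of your own. Each camera call takes 0.05 s, during which the arm holds its last target. There are 200 camera calls.

TASK

Put the white salt box in the spice rack, between the red tin and the yellow tin: nudge the tins apart along the rack to open a gap there, and slide the salt box in, set down gently, standing upright, square and in line with the tins on the rack floor. All four tins must end up standing square in the rack too; slide them only, do not lift them out or tip them over, and leave the other kitchen things where they are.

Things in the scene. Friction and masses are not known exactly. Their poses are not given: they have to be found in the camera images.
- rack: low spice rack fixed to the counter. Smooth steel floor plate (friction about 0.3), 6 mm thick, x -45 to +40 mm, 292 mm long in y; end cheeks 60 mm tall, inner faces at y = -138 and +138 mm; back rail: front face at x = +32 mm, top 28 mm high; open front (-x, robot side). Origin: middle of the row line at counter level; x to the back, y along the row, z up.
- red_tin: red square spice tin upright on the rack floor near x = 0, 50 x 50 mm, 90 mm tall (top 14 mm: a 44 x 44 mm lid, same colour), about 0.25 kg; one of the two middle tins, side varies; the row starts tight, 1.5 to 3 mm between tins, all free length (about 70 mm) at the row's ends. Origin: centre of its underside; z up, x and y parallel to the rack's x and y.
- yellow_tin: yellow square spice tin upright on the rack floor near x = 0, 50 x 50 mm, 90 mm tall (top 14 mm: a 44 x 44 mm lid, same colour), about 0.25 kg; the other middle tin, next to the red one. Origin: centre of its underside; z up, x and y parallel to the rack's x and y.
- green_tin: green square spice tin upright on the rack floor near x = 0, 50 x 50 mm, 90 mm tall (top 14 mm: a 44 x 44 mm lid, same colour), about 0.25 kg; at one end of the row, which end varies. Origin: centre of its underside; z up, x and y parallel to the rack's x and y.
- blue_tin: blue square spice tin upright on the rack floor near x = 0, 50 x 50 mm, 90 mm tall (top 14 mm: a 44 x 44 mm lid, same colour), about 0.25 kg; at the other end of the row. Origin: centre of its underside; z up, x and y parallel to the rack's x and y.
- salt_box: white plastic flip-top salt box, orange flap on top, gray band near the top, upright on the counter left or right of the rack; 56 mm along its x, 44 mm along its y, 95 mm tall, about 0.3 kg. Origin: centre of its underside; z up. In the rack its 56 mm side runs front to back (its x parallel to the rack's x, either way round), so it takes 44 mm of the row.
- mortar: bystander: white ceramic mortar, rim diameter 112 mm, 75 mm tall, with a pestle leaning in it to 125 mm height and about 55 mm outwards; on the other side of the rack from the salt box. Origin: centre of its underside.
- pan_lid: bystander: aluminium saucepan lid lying on the counter, diameter 200 mm, 45 mm tall with its black knob. Origin: centre of its underside.
- tongs: bystander: stainless tongs lying on the counter behind the rack, about 245 mm long along their x, 65 mm wide, 24 mm tall. Origin: about the middle of their length, on the counter. (A fixed comal on a gas ring, 85 mm tall, also stands at the far right corner of the counter, clear of the work.)
Not all that is in view belongs to the job. There is more than one size of the salt_box; the one meant has the size given above. Of the things that look like the red_tin, the larger one is meant.

How it is judged (in metres and radians):
On the way:
1. the red and yellow tins are nudged apart so that a gap of at least 46 mm is open between them (centres more than 96 mm apart) (horizontal distance between red_tin and yellow_tin above 0.096 m), for 0.2 s.
At the end, for the whole second after the job is handed in: Salt box between the red and yellow tins (their centres under 135 mm apart). It and all four tins stand on the rack floor: within 20 mm of the row line in x, 120 mm of the rack's middle in y, underside below 14 mm, upright within 0.12 rad, square within 0.25 rad, at rest (x of salt_box in the frame of rack between -0.02 and 0.02 m and y of salt_box in the frame of rack between -0.12 and 0.12 m and z of salt_box in the frame of rack between 0 and 0.014 m and angle between each of salt_box, green_tin, red_tin, yellow_tin, blue_tin's own z axis and vertical below 0.12 rad and angle between the x axis of each of salt_box, green_tin, red_tin, yellow_tin, blue_tin and the x axis of rack, either way round below 0.25 rad and linear speed of each of salt_box, green_tin, red_tin, yellow_tin, blue_tin below 0.02 m/s and ((y of red_tin in the frame of salt_box above 0.04 m and y of yellow_tin in the frame of salt_box below -0.04 m) or (y of red_tin in the frame of salt_box below -0.04 m and y of yellow_tin in the frame of salt_box above 0.04 m)) and horizontal distance between red_tin and yellow_tin below 0.135 m and x of green_tin in the frame of rack between -0.02 and 0.02 m and y of green_tin in the frame of rack between -0.12 and 0.12 m and z of green_tin in the frame of rack between 0 and 0.014 m and x of red_tin in the frame of rack between -0.02 and 0.02 m and y of red_tin in the frame of rack between -0.12 and 0.12 m and z of red_tin in the frame of rack between 0 and 0.014 m and x of yellow_tin in the frame of rack between -0.02 and 0.02 m and y of yellow_tin in the frame of rack between -0.12 and 0.12 m and z of yellow_tin in the frame of rack between 0 and 0.014 m and x of blue_tin in the frame of rack between -0.02 and 0.02 m and y of blue_tin in the frame of rack between -0.12 and 0.12 m and z of blue_tin in the frame of rack between 0 and 0.014 m); the robot touches nothing.
It fails at once if a tin lifted (underside more than 35 mm above the counter) (z of any of green_tin, red_tin, yellow_tin, blue_tin in the frame of rack above 0.035 m).
It fails at once if a tin tipped by more than 0.5 rad (angle between any of green_tin, red_tin, yellow_tin, blue_tin's own z axis and vertical above 0.5 rad).
It fails at once if the salt box dropped into the rack (falling free at more than 0.7 m/s, a drop of about 25 mm) (horizontal distance between salt_box and rack below 0.14 m and linear speed of salt_box above 0.7 m/s and contact force between the fingers and salt_box below 0.3 N).
It fails at once if the mortar, the saucepan lid or the tongs moved by more than 30 mm (distance of any of mortar, pan_lid, tongs from where it was at the start of the episode above 0.03 m).
It also fails if it takes over 72 s, if anything falls off the work surface, if the arm or the gripper's body presses on something with over 40 N, if the wrist force passes 120 N, or if a joint passes its speed limit or range.

## Working session

There is one attempt and no reset: what is moved stays moved. The work goes in short steps, Python scripts to look and compute and a tool call to move; the robot and the scene stay as the last step left them, time stands still between calls to the robot, and variables do not carry over. Pictures are saved under pics/ and viewed, about 8 in all and at most 12, crops included, and the job is handed in when it is done.

Besides the shell and the picture viewer there is one more tool, called after "Emit:" as name([rows], argument=value, ...), one row to a line, values as JSON. play_rows: Moves the arm, as the interface text tells. Its arguments: {"type":"object","properties":{"targets":{"type":"array","items":{"type":"array","items":{"type":"number"}}},"squeeze":{"type":"number"}},"required":["targets"]}

```bash
ls; mkdir -p pics
python3 - <<'E'
from workcell import env
import cv2,numpy as np
for n in("scene","side"):
    p,d=env.read_camera(n); cv2.imwrite(f"pics/{n}0.png",p[:,:,::-1]); np.save(f"{n}0.npy",d)
    i=env.camera_info(n); print(n,np.round(i["intrinsics"],1).tolist(),np.round(i["origin"],1),np.round(i["rotation"],3).tolist())
s=env.state();print(s["time"],s["position"],s["tool_rot"],s["width"])
E
```

```text
pics
scene [[602.3, 0.0, 314.7], [0.0, 602.3, 239.8], [0.0, 0.0, 1.0]] [1373.9 -587.2 1138. ] [0.836, 0.419, -0.155, -0.319]
side [[451.5, 0.0, 322.4], [0.0, 451.5, 238.3], [0.0, 0.0, 1.0]] [ 157.4 -713.1  916.2] [0.885, -0.27, 0.116, -0.36]
0.1 [5.49602137e+02 5.75024897e-02 2.52497533e+02] [ 2.05821752e-05  9.99999640e-01 -4.51165396e-05 -8.46937815e-04] 85.36179652629265
```

View pics/scene0.png

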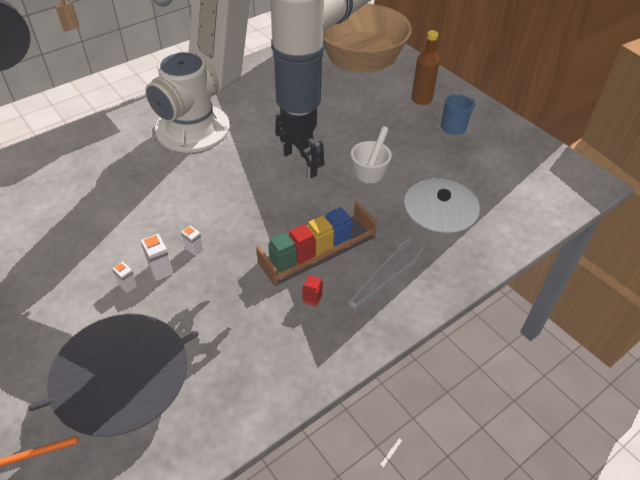

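View pics/side0.png

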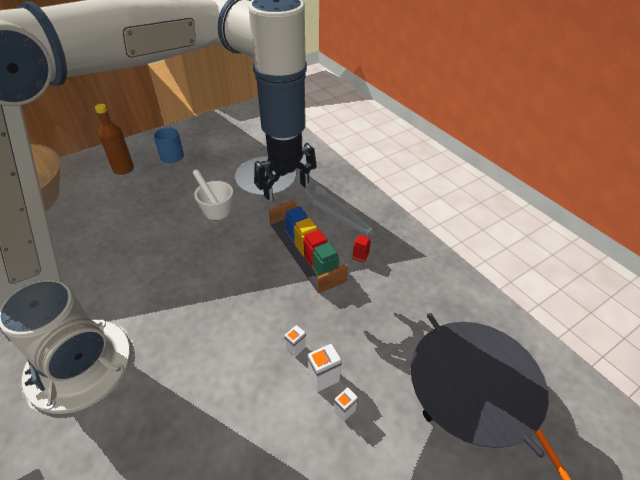

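Three salt boxes show up: scene (124,277), (157,257) and (192,240). The middle one is clearly the largest. There are two red tins: the one in the rack at scene (302,244) and a smaller one behind the rack at (313,291), so the one in the rack is meant. I'll measure sizes from depth and take an enlarged crop to confirm.

```bash
cat > h.py <<'E'
import numpy as np,cv2
from scipy.spatial.transform import Rotation as R
from workcell import env
def cloud(n,p=None,d=None):
    i=env.camera_info(n)
    if p is None: p,d=env.read_camera(n)
    K=np.array(i["intrinsics"]);v,u=np.mgrid[:480,:640]
    c=np.stack([(u-K[0,2])/K[0,0]*d,(v-K[1,2])/K[1,1]*d,d],-1)
    r=np.array(i["rotation"]); r=R.from_quat(r).as_matrix() if r.shape==(4,) else r
    w=c@r.T+np.array(i["origin"]); w[d<=0]=np.nan
    return p,w
def masks(p):
    h=cv2.cvtColor(p,cv2.COLOR_RGB2HSV).astype(int);H,S,V=h[...,0],h[...,1],h[...,2]
    return dict(red=((H<5)|(H>174))&(S>170)&(V>60),yellow=(H>18)&(H<28)&(S>150)&(V>120),green=(H>60)&(H<90)&(S>80),
      blue=(H>105)&(H<122)&(S>140)&(V>50),orange=(H>6)&(H<16)&(S>200)&(V>170),white=(S<40)&(V>150),wood=(H>5)&(H<18)&(S>90))
def comps(m,mn=20):
    n,l,s,c=cv2.connectedComponentsWithStats(m.astype(np.uint8))
    return [(l==k,c[k],s[k]) for k in range(1,n) if s[k,4]>=mn]
def rect(P):
    (c,sz,a)=cv2.minAreaRect(P[:,:2].astype(np.float32)); return np.round(c,1),np.round(sz,1),round(a,1)
E
python3 - <<'E'
from h import *
for n in("scene","side"):
    p=cv2.imread(f"pics/{n}0.png")[:,:,::-1].copy(); p,w=cloud(n,p,np.load(f"{n}0.npy")); M=masks(p)
    ok=(w[...,0]>250)&(w[...,0]<900)&(abs(w[...,1])<600)&(w[...,2]>8)&(w[...,2]<140)
    print("table z",np.nanmedian(w[(abs(w[...,2])<8)][:,2]))
    for k in("red","yellow","green","blue","orange","white"):
        for m,c,s in comps(M[k]&ok):
            P=w[m]; zt=np.percentile(P[:,2],95); T=P[P[:,2]>zt-6]
            print(n,k,c.round(),s[4],"ztop",zt.round(1),"top",*rect(T),"zmin",np.percentile(P[:,2],2).round(),np.median(T[:,:2],0).round(1))
p=cv2.imread("pics/scene0.png"); a=cv2.resize(p[215:300,100:225],None,fx=4,fy=4,interpolation=2); b=cv2.resize(p[200:310,250:385],None,fx=3,fy=3.1,interpolation=2)
c=np.zeros((345,920,3),np.uint8); c[:340,:500]=a; c[:341,510:915]=b; cv2.imwrite("pics/crop.png",cv2.resize(c,None,fx=.86,fy=.86))
E
```

```text
table z 1.1365800863432014
scene red [302. 233.] 234 ztop 100.3 top [605.4 -38.3] [42.5 41.2] 82.4 zmin 92.0 [606.3 -39.4]
scene red [313. 283.] 161 ztop 70.1 top [718.  -90.1] [28.9 31. ] 30.4 zmin 54.0 [719.4 -90.9]
scene yellow [322. 234.] 609 ztop 100.1 top [609.8  11. ] [42.6 43.6] 85.1 zmin 24.0 [610.4  11.1]
scene green [282. 241.] 181 ztop 100.9 top [601.9 -91.2] [38.9 39.3] 85.2 zmin 93.0 [602.9 -88.6]
scene white [371. 155.] 1098 ztop 108.2 top [454.1 344.6] [17.4 27.9] 17.1 zmin 16.0 [453.8 345.2]
scene white [442. 209.] 1914 ztop 23.0 top [687.6 356.7] [156.8 121.9] 44.9 zmin 8.0 [692.9 351.9]
scene white [191. 234.] 103 ztop 68.0 top [ 422.2 -236. ] [40.3 30.7] 12.8 zmin 56.0 [ 428.2 -231.6]
scene white [154. 248.] 264 ztop 99.5 top [ 431.8 -332.2] [43.6 57.8] 81.8 zmin 85.0 [ 443.2 -336.6]
scene white [188. 245.] 88 ztop 41.3 top [ 421.4 -248. ] [40.2  5.3] 15.3 zmin 9.0 [ 424.1 -247.9]
scene white [161. 267.] 329 ztop 66.8 top [ 457.5 -334.8] [42.8  7. ] 85.1 zmin 9.0 [ 457.8 -335.3]
scene white [123. 271.] 111 ztop 68.5 top [ 429. -416.] [37.3 28.3] 5.1 zmin 58.0 [ 43
[... 899 characters left out ...]
[ 421.  -414.3]
side white [213. 190.] 679 ztop 113.2 top [450.5 348.1] [15.6 22.3] 11.3 zmin 21.0 [450.3 346.8]
side white [248. 182.] 195 ztop 20.0 top [608.4 346.2] [86.8 34.5] 75.2 zmin 8.0 [615.6 364.1]
side white [280. 183.] 119 ztop 17.3 top [690.3 293.1] [69.7 31.3] 26.5 zmin 8.0 [696.1 301.6]
side white [296. 333.] 117 ztop 65.7 top [ 420.5 -232.9] [36.9 28.1] 11.5 zmin 59.0 [ 426.8 -235.1]
side white [326. 357.] 351 ztop 97.0 top [ 432.  -330.3] [45.2 56.4] 82.7 zmin 86.0 [ 441.3 -335.1]
side white [313. 377.] 127 ztop 66.2 top [ 404.3 -328. ] [41.3  1.9] 84.4 zmin 9.0 [ 403.3 -332.9]
side white [347. 397.] 168 ztop 65.4 top [ 426.9 -413.8] [36.4 28.9] 8.3 zmin 59.0 [ 433.4 -414.7]
```

View pics/crop.png

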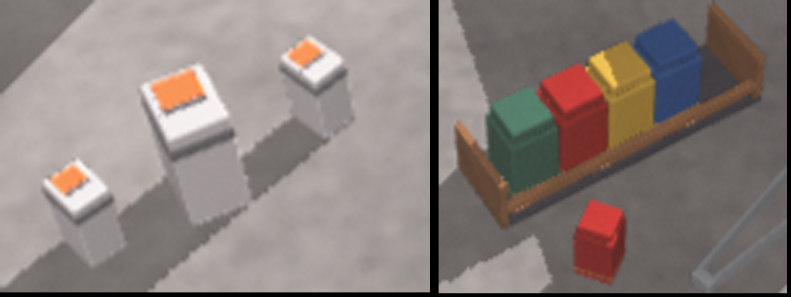

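The crop confirms it. The middle box measures about 57x44x97 mm, and the other two are about 38x29x67 mm. The red tin in the rack is full-size, while the loose one measures about 33 mm. Next I need the rack frame from its cheeks and rail.

Run:
```python
from h import *
for n in("scene","side"):
    p=cv2.imread(f"pics/{n}0.png")[:,:,::-1].copy(); p,w=cloud(n,p,np.load(f"{n}0.npy")); M=masks(p)
    ok=(w[...,0]>500)&(w[...,0]<700)&(abs(w[...,1]+10)<200)&(w[...,2]<75)
    W=M["wood"]&ok
    a=w[W&(w[...,2]>50)]
    for s in(-1,1):
        q=a[(a[:,1]+13)*s>100]; print(n,"cheek",s,len(q),rect(q) if len(q)>5 else "",q.min(0).round(),q.max(0).round())
    b=w[W&(w[...,2]>20)&(w[...,2]<34)&(abs(w[...,1]+12)<130)]
    if len(b)>10: print("rail",len(b),rect(b),np.percentile(b[:,2],90))
```

```text
scene cheek -1 132 (array([ 594.3, -132.6]), array([ 9.3, 83.1]), 85.2) [ 553. -140.   50.] [ 636. -126.   65.]
scene cheek 1 130 (array([617.1, 149.8]), array([11.4, 82.7]), 86.1) [576. 142.  50.] [658. 156.  66.]
rail 500 (array([638. , -19.5]), array([269. ,  75.9]), 70.1) 31.12775946363263
side cheek -1 155 (array([ 593.2, -131.2]), array([10.9, 86.1]), 84.3) [ 550. -139.   50.] [ 636. -122.   63.]
side cheek 1 122 (array([617.3, 152.3]), array([15.2, 85. ]), 86.5) [575. 143.  50.] [659. 160.  65.]
rail 110 (array([605.9, -91.8]), array([108.7,  84.4]), 72.8) 32.545865196699786
```

Emit:
play_rows([
  [0,0,-0.4,0.8,0.17,0,1],
  [0,0,-0.37,0.8,0.17,0,1],
  [0,0,0,0.78,0.17,0,1],
  [0,0,0,0,0,-1,1],
  [0,0,0,0,0,-1,1],
  [0,0,0,0,0,-1,1],
  [0,0,0,0,0,-1,1],
  [0,0,0,0,0,-0.5,1],
  [0,0,0,0,0,0,1],
  [0,0,0,0,0,0,1],
], squeeze=20)

```text
time: 1.1
position: [610.0, 12.7, 141.7]
tool_rot: [0.04, 0.999, -0.0, 0.001]
wrist_force: [0.3, -0.7, 0.4]
width: 85.4
```

Run:
```python
from h import *
p,w=cloud("wrist"); s=env.state(); print(s["position"].round(1) if hasattr(s["position"],'round') else s["position"],s["tool_rot"],s["width"])
cv2.imwrite("pics/w1.png",p[:,:,::-1]); M=masks(p)
for k in("red","yellow","green","blue"):
    for m,c,_ in comps(M[k],300):
        P=w[m]; P=P[np.isfinite(P[:,0])]; zt=np.percentile(P[:,2],95); T=P[P[:,2]>zt-5]; print(k,c.round(),len(P),zt.round(1),*rect(T))
```

```text
[610.3  12.8 142.2] [4.01554500e-02 9.99192809e-01 3.19292003e-05 1.12657320e-03] 85.73668188785045
red [121. 101.] 6762 66.8 [717.2 -87.5] [32.2 31.9] 32.1
red [321. 185.] 6079 97.2 [605.3 -36. ] [43.7 44.1] 85.4
yellow [320. 283.] 6189 97.1 [608.9  15.3] [43.6 44.2] 85.1
green [323.  72.] 11761 97.3 [600.5 -87.6] [43.1 44.1] 85.4
blue [323. 363.] 6148 97.2 [612.4  67.7] [45.  44.2] 85.1
```

View pics/w1.png

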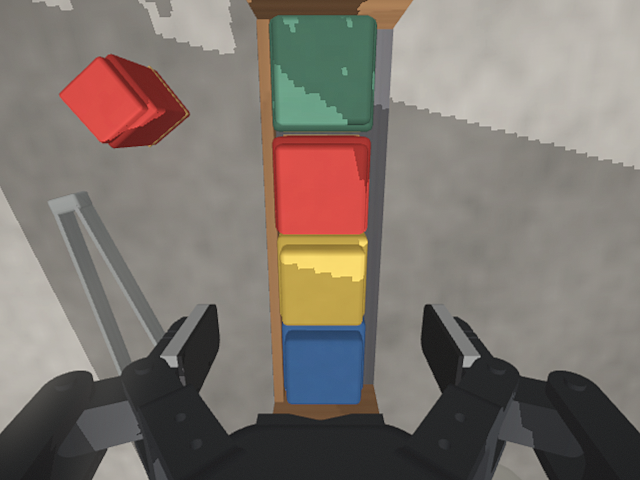

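Run:
```python
from h import *
p,w=cloud("wrist"); M=masks(p)
for s in(-1,1):
    q=w[M["wood"]&((w[...,1]-9)*s>95)&(w[...,2]>25)&(w[...,2]<80)&(w[...,0]>540)&(w[...,0]<670)]
    print(s,len(q),np.percentile(q,[2,50,98],axis=0).round(1).tolist())
```

```text
-1 3458 [[554.0, -128.9, 27.0], [608.8, -124.4, 41.8], [637.3, -89.4, 58.1]]
1 1698 [[576.6, 107.1, 26.4], [628.3, 148.5, 34.2], [656.6, 152.9, 44.7]]
```

Emit:
play_rows([
  [0,0,0,-0.04,0.08,-1,1],
  [0,0,0,0,0,-1,1],
  [0,0,0,0,0,-0.75,1],
  [0,0,0,0,0,-0.4,1],
  [0,0,0,0,0,0,0.2],
  [0,0,0,0,0,0,-0.2],
  [0,0,0,0,0,0,-0.2],
  [0,0,0,0,0,0,-0.2],
], squeeze=20)

```text
time: 2.0
position: [609.5, 14.9, 63.7]
tool_rot: [0.04, 0.999, 0.0, 0.001]
wrist_force: [-0.6, 0.6, 4.6]
width: 49.6
```

Emit:
play_rows([
  [0,0,0,0.02,0.25,0,-0.2],
  [0,0,0,0.02,0.25,0,-0.2],
  [0,0,0,0.02,0.25,0,-0.2],
  [0,0,0,0.02,0.25,0,-0.2],
  [0,0,0,0.02,0.25,0,-0.2],
  [0,0,0,0.02,0.25,0,-0.2],
  [0,0,0,0.02,0.25,0,-0.2],
  [0,0,0,0.02,0.2,0,-0.2],
  [0,0,0,0,0,0,-0.2],
])

```text
time: 2.9
position: [613.5, 63.5, 63.7]
tool_rot: [0.04, 0.999, -0.0, 0.001]
wrist_force: [-0.6, -2.1, 5.6]
width: 49.9
```

Emit:
play_rows([
  [0,0,0,0,0,0,0.2],
  [0,0,0,0,0,0,1],
  [0,0,0,0,0,0,1],
  [0,0,0,0,0,0,1],
  [0,0,0,0,0,1,1],
  [0,0,0,0,0,1,1],
  [0,0,0,0,0,1,1],
  [0,0,0,0,0,0.2,1],
  [0,0,0,0,0,0,1],
])

```text
time: 3.8
position: [612.9, 63.7, 142.9]
tool_rot: [0.04, 0.999, 0.0, 0.001]
wrist_force: [0.3, 0.1, -0.3]
width: 85.4
```

```bash
cat > t.py <<'E'
from h import *
import sys
p,w=cloud(sys.argv[1]); s=env.state(); print(s["time"],np.round(s["position"],1),s["width"])
if len(sys.argv)>2: cv2.imwrite(sys.argv[2],p[:,:,::-1])
M=masks(p); C=np.array([608,10.5]);a=np.radians(-4.6);ex=np.array([np.cos(a),np.sin(a)]);ey=np.array([-ex[1],ex[0]])
for k in("red","yellow","green","blue"):
    m=M[k]&(w[...,2]>92)&(w[...,2]<106)&(abs(w[...,0]-608)<60)
    T=w[m]
    if len(T)<50: print(k,"none");continue
    r=rect(T); d=r[0]-C; print(k,len(T),*r,"rack",(d@ex).round(1),(d@ey).round(1))
E
python3 t.py wrist; python3 t.py scene
```

```text
3.85 [612.2  63.6 141.6] 85.24580693617298
red 8113 [605.4 -35.4] [43.2 44.2] 85.3 rack 1.1 -46.0
yellow 6315 [613.4  64.1] [44.1 44.2] 85.5 rack 1.1 53.9
green none
blue 5069 [616.2 113.6] [44.2 44.1] 85.3 rack -0.1 103.4
3.9 [611.8  63.5 140.9] 85.29975279195607
red 82 [607.9 -39. ] [40.2 40. ] 82.6 rack 3.9 -49.3
yellow 212 [614.4  59.5] [43.  44.1] 89.5 rack 2.4 49.4
green none
blue none
```

Yellow and blue slid cleanly. The red–yellow centre distance is about 100 mm. Next I'll move red and green about 6 mm the other way for more room.

Emit:
play_rows([
  [0,0,0,-0.08,-1,0,1],
  [0,0,0,-0.08,-1,0,1],
  [0,0,0,-0.08,-1,0,1],
  [0,0,0,-0.06,-1,0,1],
  [0,0,0,0,0,0,1],
  [0,0,0,0,0,-1,1],
  [0,0,0,0,0,-1,1],
  [0,0,0,0,0,-0.8,1],
  [0,0,0,0,0,-0.35,1],
  [0,0,0,0,0,0,0.2],
])

```text
time: 4.9
position: [603.8, -36.3, 61.3]
tool_rot: [0.04, 0.999, -0.0, -0.002]
wrist_force: [0.5, -0.9, -0.0]
width: 73.3
```

Emit:
play_rows([
  [0,0,0,0,0,0,-0.2],
  [0,0,0,0,0,0,-0.2],
  [0,0,0,0,0,0,-0.2],
  [0,0,0,-0.01,-0.1,0,-0.2],
  [0,0,0,-0.01,-0.1,0,-0.2],
  [0,0,0,0,-0.05,0,-0.2],
  [0,0,0,0,0,0,-0.2],
  [0,0,0,0,0,0,0.2],
  [0,0,0,0,0,0,1],
  [0,0,0,0,0,0,1],
])

```text
time: 5.9
position: [603.9, -43.1, 62.7]
tool_rot: [0.04, 0.999, -0.0, -0.001]
wrist_force: [0.7, 0.4, 0.6]
width: 78.0
```

Emit:
play_rows([
  [0,0,0,0,0,0,1],
  [0,0,0,0,0,1,1],
  [0,0,0,0,0,1,1],
  [0,0,0,0,0,1,1],
  [0,0,0,0,0.4,0.5,1],
  [0,0,0,0,1,0,1],
  [0,0,0,0,1,0,1],
  [0,0,0,0,0,0,1],
  [0,0,0,0,0,0,1],
])

```text
time: 6.8
position: [604.1, 18.1, 150.1]
tool_rot: [0.04, 0.999, -0.0, -0.001]
wrist_force: [-0.6, -1.0, 0.1]
width: 85.0
```

```bash
python3 t.py wrist
```

```text
6.85 [604.1  17.5 150.2] 85.32459856077199
red 3828 [605.2 -42. ] [43.6 44.2] 85.4 rack 1.4 -52.6
yellow 4893 [613.4  64.3] [44.9 43.9] 85.4 rack 1.1 54.1
green 10140 [600.4 -91.3] [43.2 44.2] 85.4 rack 0.6 -102.1
blue 2024 [615.4 102.1] [21.9 44.1] 86.7 rack 0.0 91.9
```

Emit:
play_rows([
  [0,0,0,-0.49,-1,0.4,1],
  [0,0,0,-0.49,-1,0.4,1],
  [0,0,0,-0.49,-1,0,1],
  [0,0,0,-0.49,-1,0,1],
  [0,0,0,-0.49,-1,0,1],
  [0,0,0,-0.49,-1,0,1],
  [0,0,0,-0.49,-1,0,1],
  [0,0,0,-0.49,-1,0,1],
  [0,0,0,-0.49,-1,0,1],
  [0,0,0,-0.49,-1,0,1],
])

```text
time: 7.85
position: [480.9, -234.3, 170.6]
tool_rot: [0.041, 0.999, -0.0, -0.0]
wrist_force: [0.7, -0.9, 0.2]
width: 85.6
```

Emit:
play_rows([
  [0,0,-0.4,-0.49,-1,0,1],
  [0,0,0,-0.49,-1,0,1],
  [0,0,0,-0.49,-1,0,1],
  [0,0,0,-0.49,-1,0,1],
  [0,0,0,0,0,0,1],
  [0,0,0,0,0,0,1],
  [0,0,0,0,0,0,1],
])

```text
time: 8.55
position: [432.9, -332.5, 170.6]
tool_rot: [0.061, 0.998, 0.0, -0.0]
wrist_force: [-0.2, -0.6, 0.7]
width: 85.1
```

Run:
```python
from h import *
p,w=cloud("wrist"); s=env.state(); print(s["time"],np.round(s["position"],1),np.round(s["tool_rot"],4))
cv2.imwrite("pics/w2.png",p[:,:,::-1])
m=(w[...,2]>85)&(w[...,2]<106)&(np.hypot(w[...,0]-432,w[...,1]+331)<60)
for q,c,_ in comps(m,300): print(c.round(),len(w[q]),rect(w[q]),np.percentile(w[q][:,2],[5,95]))
```

```text
8.6 [ 433.2 -332.3  170.7] [ 6.100e-02  9.981e-01  1.000e-04 -0.000e+00]
[322. 263.] 6406 (array([ 431.6, -330.1]), array([44. , 56.1]), 82.9) [92.26799211 98.00324969]
```

View pics/w2.png

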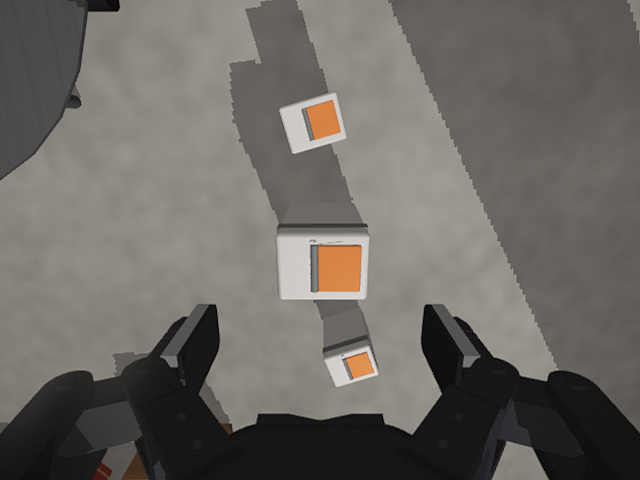

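The wrist view shows the large box centred at (322,263) and square with the jaws, and its top measures 56x44 mm. I'll descend and grip it.

Emit:
play_rows([
  [0,0,0,-0.06,0.08,-1,1],
  [0,0,0,0,0,-1,1],
  [0,0,0,0,0,-1,1],
  [0,0,0,0,0,-0.8,1],
  [0,0,0,0,0,-0.42,1],
  [0,0,0,0,0,0,0.3],
  [0,0,0,0,0,0,-0.2],
  [0,0,0,0,0,0,-0.2],
  [0,0,0,0,0,0,-0.2],
  [0,0,0,0,0,0,-0.2],
], squeeze=30)

```text
time: 9.6
position: [432.1, -330.9, 66.4]
tool_rot: [0.061, 0.998, -0.0, 0.001]
wrist_force: [-0.4, 1.6, 4.6]
width: 55.6
```

Emit:
play_rows([
  [0,0,0,0,0,0.5,-0.2],
  [0,0,0,0,0,1,-0.2],
  [0,0,0,0,0,1,-0.2],
  [0,0,0,0,0,1,-0.2],
  [0,0,0,0,0,1,-0.2],
  [0,0,0,0,0,1,-0.2],
  [0,0,0,0,0,0.5,-0.2],
  [0,0,0,0,0,0,-0.2],
])

```text
time: 10.4
position: [432.1, -331.2, 217.7]
tool_rot: [0.061, 0.998, -0.001, 0.002]
wrist_force: [0.1, -0.5, -3.5]
width: 55.8
```

Emit:
play_rows([
  [0,0,0.2,0.5,0.97,0,-0.2],
  [0,0,0.2,0.5,0.97,0,-0.2],
  [0,0,0,0.5,0.97,0,-0.2],
  [0,0,0,0.5,0.97,0,-0.2],
  [0,0,0,0.5,0.97,0,-0.2],
  [0,0,0,0.5,0.97,0,-0.2],
  [0,0,0,0.5,0.97,0,-0.2],
  [0,0,0,0.5,0.97,0,-0.2],
  [0,0,0,0.5,0.97,0,-0.2],
  [0,0,0,0.5,0.97,0,-0.2],
])

```text
time: 11.4
position: [556.0, -87.0, 213.9]
tool_rot: [0.04, 0.999, 0.0, -0.001]
wrist_force: [-0.0, -0.5, -3.2]
width: 55.4
```

Emit:
play_rows([
  [0,0,0,0.5,0.97,0,-0.2],
  [0,0,0,0.5,0.97,0,-0.2],
  [0,0,0,0.5,0.97,0,-0.2],
  [0,0,0,0.55,1,0,-0.2],
  [0,0,0,0,0,0,-0.2],
  [0,0,0,0,0,0,-0.2],
  [0,0,0,0,0,0,-0.2],
])

```text
time: 12.1
position: [607.1, 8.9, 214.6]
tool_rot: [0.041, 0.999, -0.0, -0.001]
wrist_force: [0.1, 0.0, -4.3]
width: 55.2
```

```bash
python3 t.py wrist pics/w3.png
python3 - <<'E'
from h import *
s=env.state(); print(np.round(s["tool_rot"],4))
p,w=cloud("wrist")
m=(w[...,2]>230)&(w[...,2]<260)&(np.hypot(w[...,0]-609,w[...,1]-11)<60)&masks(p)["white"]
T=w[m]; print(len(T)); 
if len(T)>50: print(rect(T),np.percentile(T[:,2],[5,95]))
E
```

```text
12.15 [607.2   8.8 214.9] 55.93650273188675
red 4202 [605.1 -42. ] [43.8 44.1] 85.3 rack 1.3 -52.6
yellow none
green 5048 [600.4 -91.5] [43.2 44.1] 85.5 rack 0.6 -102.3
blue none
[ 4.070e-02  9.992e-01 -1.000e-04 -5.000e-04]
9630
(array([620.1,   5.2]), array([37.8, 94.7]), 85.5) [241.66306947 245.4766097 ]
```

View pics/w3.png

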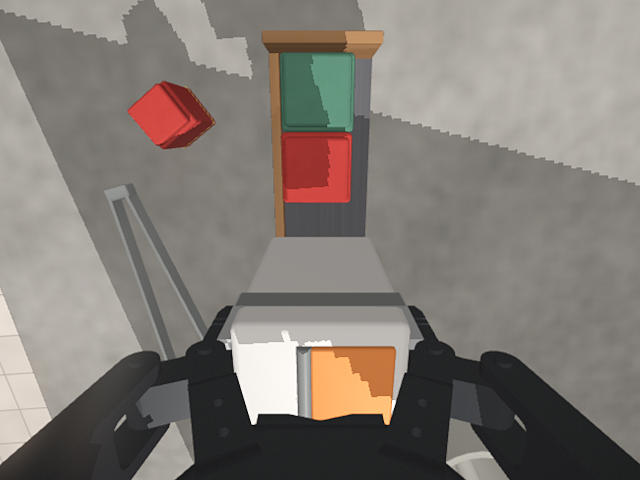

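The box hangs square above the gap. Before lowering it, I'll measure its red-side face for position, tilt and yaw.

```bash
cat > face.py <<'E'
from h import *
s=env.state(); z0=s["position"][2]-66.4; print(np.round(s["position"],1))
p,w=cloud("wrist")
m=(w[...,2]>z0+6)&(w[...,2]<z0+70)&(abs(w[...,0]-608)<22)&(abs(w[...,1]+11)<8)
T=w[m]; A=np.c_[T[:,0]-607.5,T[:,2]-z0,np.ones(len(T))]; c=np.linalg.lstsq(A,T[:,1],rcond=None)[0]
print(len(T),"dy/dx",c[0].round(3),"dy/dz",c[1].round(3),"y at base",c[2].round(1),"zlow",np.percentile(T[:,2],1)-z0)
E
python3 face.py
```

```text
[607.3   8.7 215.1]
5101 dy/dx -0.082 dy/dz -0.0 y at base -12.2 zlow 7.180252971773228
```

Emit:
play_rows([
  [0,0,0,0.06,0.06,0,-0.2],
  [0,0,0,0,0,-0.8,-0.2],
  [0,0,0,0,0,-0.7,-0.2],
  [0,0,0,0,0,0,-0.2],
  [0,0,0,0,0,0,-0.2],
])

```text
time: 12.75
position: [609.4, 10.7, 178.3]
tool_rot: [0.04, 0.999, -0.0, 0.0]
wrist_force: [-0.5, 0.2, -3.1]
width: 55.7
```

```bash
python3 face.py; python3 t.py wrist
```

```text
[609.4  10.7 178.3]
5089 dy/dx -0.08 dy/dz -0.0 y at base -10.0 zlow 7.161271942675242
12.85 [610.   11.  179.2] 55.84515556207278
red 5663 [605.2 -41.8] [43.3 44.1] 85.3 rack 1.4 -52.4
yellow none
green 7088 [600.3 -91.6] [43.  44.2] 85.3 rack 0.5 -102.4
blue none
```

There is about 6 mm of clearance on each side, so I'll lower it.

Emit:
play_rows([
  [0,0,0,0,0,-0.7,-0.2],
  [0,0,0,0,0,-0.7,-0.2],
  [0,0,0,0,0,-0.7,-0.2],
  [0,0,0,0,0,-0.7,-0.2],
  [0,0,0,0,0,-0.7,-0.2],
  [0,0,0,0,0,-0.4,-0.2],
  [0,0,0,0,0,0,-0.2],
  [0,0,0,0,0,0,-0.2],
])

```text
time: 13.65
position: [610.0, 11.0, 81.4]
tool_rot: [0.04, 0.999, -0.0, 0.001]
wrist_force: [-0.3, 0.5, -3.8]
width: 55.9
```

Emit:
play_rows([
  [0,0,0,0,0,-0.12,-0.2],
  [0,0,0,0,0,-0.12,-0.2],
  [0,0,0,0,0,-0.04,-0.2],
  [0,0,0,0,0,0,-0.2],
  [0,0,0,0,0,0,-0.2],
])

```text
time: 14.15
position: [609.3, 11.0, 73.4]
tool_rot: [0.04, 0.999, -0.0, 0.0]
wrist_force: [-0.2, -0.4, -3.5]
width: 55.2
```

Emit:
play_rows([
  [0,0,0,0,0,-0.04,-0.2],
  [0,0,0,0,0,-0.04,-0.2],
  [0,0,0,0,0,0,-0.2],
  [0,0,0,0,0,0,-0.2],
])

```text
time: 14.55
position: [609.5, 11.1, 72.4]
tool_rot: [0.04, 0.999, -0.0, 0.001]
wrist_force: [-4.2, 1.3, 5.4]
width: 56.0
```

The wrist force changed sign (−3.5 to +5.4 N), so the box is on the floor. I'll release and go up.

Emit:
play_rows([
  [0,0,0,0,0,0,0.1],
  [0,0,0,0,0,0,0.3],
  [0,0,0,0,0,0,1],
  [0,0,0,0,0,0,1],
  [0,0,0,0,0,0,1],
  [0,0,0,0,0,0.5,1],
  [0,0,0,0,0,1,1],
  [0,0,0,0,0,1,1],
  [0,0,0,0,0,1,1],
  [0,0,0,0,0,1,1],
])

```text
time: 15.55
position: [609.4, 10.9, 185.9]
tool_rot: [0.04, 0.999, 0.0, 0.001]
wrist_force: [0.6, 0.7, 0.3]
width: 85.3
```

Emit:
play_rows([
  [0,0,0,0,1,1,1],
  [0,0,0,0,1,1,1],
  [0,0,0,0,1,1,1],
  [0,0,0,0,1,0,1],
  [0,0,0,0,0,0,1],
  [0,0,0,0,0,0,1],
])

```text
time: 16.15
position: [609.1, 111.3, 259.2]
tool_rot: [0.04, 0.999, -0.0, 0.0]
wrist_force: [0.7, -0.0, -0.8]
width: 85.0
```

```bash
python3 t.py wrist pics/w4.png
python3 - <<'E'
from h import *
p,w=cloud("wrist"); C=np.array([608,10.5])
m=(w[...,2]>94)&(w[...,2]<110)&(np.hypot(w[...,0]-609,w[...,1]-11)<40)&(masks(p)["white"]|masks(p)["orange"])
T=w[m]; print("salt",rect(T),np.percentile(T[:,2],[5,50,95]).round(1))
p,w=cloud("side"); cv2.imwrite("pics/s2.png",cv2.resize(p[130:330,180:430],None,fx=3,fy=3)[:,:,::-1])
E
```

```text
16.2 [609.1 110.7 259. ] 85.39475024857609
red 3220 [605.6 -36.4] [33.6 44. ] 85.3 rack 1.4 -46.9
yellow 2999 [613.4  64.4] [43.9 43.9] 85.3 rack 1.1 54.2
green none
blue 2537 [616.2 113.9] [43.6 44. ] 85.2 rack -0.1 103.7
salt (array([609. ,  12.5]), array([42.5, 55.7]), 85.3) [ 99.6 101.1 102.6]
```

View pics/w4.png

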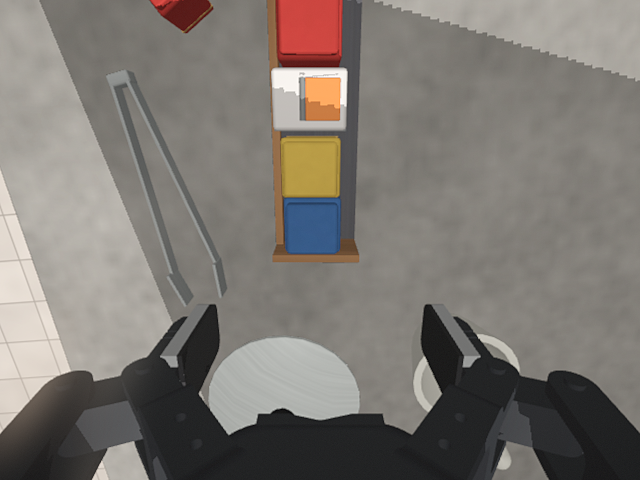

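View pics/s2.png

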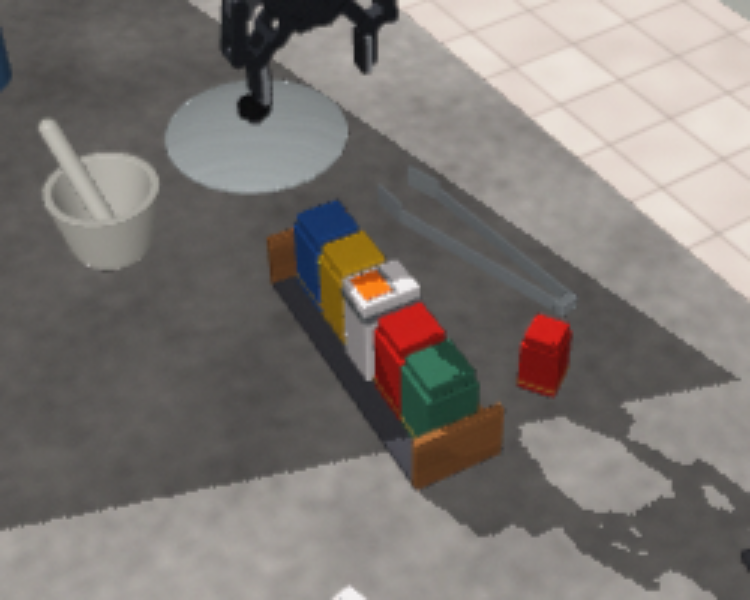

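The salt box stands at about rack x 1, y 2. Its top is at 101 mm (6 + 95), its yaw matches the tins, and the gripper is clear. I'll hand in.

```bash
python3 -c "
from workcell import env
print(env.finish_job())"
```

```text
the job is handed in; nothing more can be done
None
```

The salt box is standing in the rack between the red and yellow tins, and I handed the job in at about 16 s of the 72 s allowed. No verdict is reported.

**What I did:** I slid yellow and blue about 49 mm along the rack, then red and green about 6 mm the other way. That opened a gap of about 56 mm, with red and yellow about 107 mm apart. I gripped the large white box front and back, lowered it in until the wrist force showed contact, then released and backed off.

**Last checks:**

| Item | Rack x (mm) | Rack y (mm) | Notes |
|---|---|---|---|
| Salt box | about 1 | about 2 | top at 101 mm, as expected |
| Red tin | 1.4 | −52.4 | measured just before lowering |
| Yellow tin | 1.1 | 54.2 | |
| Green tin | 0.5 | −102.4 | measured just before lowering |
| Blue tin | −0.1 | 103.7 | |

- **Alignment:** the salt box, yellow and blue were within about 0.5° of the rack in the last measurement. Red and green measured the same just before lowering.
- **Other items:** the mortar, lid and tongs look untouched in the pictures, though I did not measure them again.
- **Disagreements:** in the final wrist view red was cut off by the picture edge (−46.9) and green was out of view. The final side picture shows both still in place. The earlier scene-camera tin positions differed from the wrist camera's by 1 to 5 mm, and I relied on the wrist camera.

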